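# Turn the divider of the card sample album

### The job

On the craft table a sample album lies open, with one stiff hinged divider leaf standing ajar over the page block nearer the robot. With the fingertips only, push the divider up and over the spine and press it down until it lies flat on the far page block, without pinching it; leave the album lying in its place, leave the things around it alone, and finish clear of everything.

Things in the scene. Friction and masses are not known exactly. Their poses are not given: they have to be found in the camera images.
- album: Open sample album, loose on the table, 0.9 kg. Two white page blocks (each 104 x 176 mm, top 20 mm above the table) on grey-brown card covers (236 x 190 mm over all), side by side with a dark steel hinge spine between them. Origin: on the table under the middle of the spine. x: level, from the near page block across the spine to the far one (away from the robot); y: along the spine; z: up.
- spine_mid (a point): Middle of the hinge axis of the divider, 23 mm above the table; the axis runs along the album's y. The knuckles are 11 mm thick.
- divider (a joint): Angle of the divider leaf about the spine, rad: 0 = flat on the near page block, 1.57 = upright, 3.14 = flat on the far page block (hard stops at 0 and 3.14, where its underside is 1 mm over the pages). The hinge is stiff: the leaf stays at any angle it is left at and needs about 0.13 N m to raise and 0.05 N m to lower (1.5 N and 0.6 N near its free edge). It starts ajar, between 0.5 and 0.95.
- divider_edge (a point): Middle of the free edge of the divider: a stiff greyboard leaf 4 mm thick, 170 mm long along the spine, with this edge 102 mm from the hinge axis and light paper swatches on both faces. A tab 45 mm long juts 20 mm further out, its centre 45 mm from this point towards the album's +y. Axes turn with the leaf: x from this edge towards the hinge, y along the spine, z normal to the leaf (up when the angle is 0).
- glue_bottle: Bystander: white glue bottle with blue cap, 48 mm across, 140 mm tall, standing beside the album. Origin at the centre of its underside.
- pot: Bystander: open metal pot, 72 mm across, 95 mm tall, standing beside the album. Origin at the centre of its underside.
- glue_stick: Bystander: glue stick, 27 mm across, 74 mm tall, standing beyond the far page block. Origin at the centre of its underside.

How it is judged:
On the way, in this order (a step that is already met when the one before it is completed fails the run):
1. the divider is pushed up past upright (value of joint divider above 1.75 rad), for 0.05 s.
2. the divider lies flat on the far page block (value of joint divider above 3.07 rad), for 0.2 s.
At the end, for the whole second after the job is handed in: The divider lies flat on the far page block (within 0.07 rad, 4 degrees) and at rest; the album lies flat within 30 mm of where it was; the glue bottle, pot and glue stick stand upright within 20 mm of where they were (value of joint divider above 3.07 rad and velocity of joint divider between -0.05 and 0.05 rad/s and distance of album from where it was at the start of the episode below 0.03 m and angle between album's own z axis and vertical below 0.03 rad and linear speed of album below 0.01 m/s and distance of each of glue_bottle, pot, glue_stick from where it was at the start of the episode below 0.02 m and angle between each of glue_bottle, pot, glue_stick's own z axis and vertical below 0.1 rad); the robot touches nothing.
It fails at once if a bystander is moved by more than 20 mm or tipped (distance of any of glue_bottle, pot, glue_stick from where it was at the start of the episode above 0.02 m or angle between any of glue_bottle, pot, glue_stick's own z axis and vertical above 0.25 rad).
It fails at once if the album is lifted, tipped or pushed more than 30 mm (height (world z) of album above 0.012 m or angle between album's own z axis and vertical above 0.12 rad or distance of album from where it was at the start of the episode above 0.03 m).
It fails at once if the divider is pinched between the finger pads (z of the grasp point in the frame of divider_edge between -0.004 and 0.004 m and x of the grasp point in the frame of divider_edge between -0.024 and 0.1 m and y of the grasp point in the frame of divider_edge between -0.087 and 0.087 m and contact force between the fingers and album above 1 N).
It also fails if it takes over 38 s, if anything falls off the work surface, if the arm or the gripper's body presses on something with over 40 N, if the wrist force passes 120 N, or if a joint passes its speed limit or range.

### The arm

A 6-joint arm with a two-finger parallel gripper is mounted at the origin on the work surface. World frame = base frame: x ahead of the robot, y to its left, z up, the work surface at z = 0. Lengths are in m, angles in rad, forces in N, time in s.
With the tool pointing down it reaches from about 0.375 to 0.9 m from the base axis. Payload 3.1 kg.
Tool frame: the origin (TCP) lies where the fingers leave the gripper's body, on its centre line; the fingertips stand manip.tip_reach ahead of it and the grasp point (between the pads) lies 54 mm ahead of it (manip.tip_reach is the distance from the TCP to the fingertips, in m); z points along the fingers, y is the direction in which the jaws open and shut (so a half turn about z gives the same grasp; the last joint's range is limited). The gripper opens to 85 mm and grips with 20 to 120 N. Pads are 22 mm wide; open, the fingers measure 114 mm over their backs; the gripper's body (76 mm by 85 mm) begins 54 mm behind the grasp point. The pads swing forward as they close: fully open they stand 13 mm farther back than shut.
Start: joints at [1.165, 0.527, 1.433, -0, 1.181, -0.178], TCP at [0.14, 0.609, 0.304] pointing down, gripper open.
Joint ranges: [-3.08, 3.08], [-0.75, 2.2], [0.22, 2.44], [-1.43, 4.57], [0, 2.65], [-2.85, 2.85]. Speed limits (rad/s): [2.79, 2.79, 3.14, 3.14, 3.14, 3.14].

### API

Orientations are given as a unit quaternion [x, y, z, w].
In Python, from station import manip, cams, order gives the robot as it stands. The module is installed in compiled form; this text tells all that it offers.
- The arm moves only by the tool drive_tool, never from a script. Its arguments are lists of equal length, an entry for each row: "linear": the shift along the tool's x, y, z in mm, a list of three; "rot": the turn, a rotation vector about the tool's x, y, z in degrees, a list of three; "hand": the finger opening in mm, from 0 to 85.4. A call has 1 to 20 rows; each row shifts and turns the pose as measured when the row begins, along the tool's axes as they then stand; what a row does not reach is not made up. A row lasts 1/12 s, in which the tool goes at most 41.7 mm and 7.16 degrees, less where a joint would pass 70% of its speed; a pose out of reach is approached as far as the arm can. A call with a gripper value outside its range is refused whole. The fingers move at their own pace and stop on an object; "force" is the grip in N (left out, the last holds). Time passes only in rows, so rows that do not move let the fingers close. It gives the time, the measured TCP pose, the force and the opening at its end, in the units of the state.
- manip.sense(): the state, without advancing time (a new reading comes with each control period).
- cams.snapshot(name): name is "side" or "top" or "wrist"; returns the picture (480x640x3 uint8, red, green, blue); there is no depth.
- cams.camera_model(name): a dict with "vfov" (degrees; the focal length in pixels is half the picture's height over the tangent of half this angle, whatever the lens; pixels are square), "cx", "cy" (the principal point, pixels), "k1" (the pictures are not rectified: a ray, as slopes to the right and down, at radius r is drawn at 1 + k1 r^2 times it, then the intrinsics apply), "rvec" (rotation vector, rad) and "tvec" (3), from world to camera coordinates, as OpenCV has them. Camera axes: x right, y down, z forward; pixel columns grow to the right and rows downward; lengths in m; the calibration is good to about 2 mm. A picture is of the moment at which its call begins: read the wrist's pose just before it. camera_model takes no time and is no camera call; for the wrist camera it gives the pose at the moment of the call.
- order.sign_off(): hands the job in, once; it reports no verdict.
Trained networks look in the newest picture that a camera, given by its name, has taken for a name from the list of things; names that differ only in an ending like _2 or _b are one class to them, and where a whole thing is asked for, a point or a joint stands for the part that bears it (a point fixed in the world has none). Each returns a list of dicts, best first, with "score" (0 to 1); they miss things now and then, are a little off and sometimes report something else, mostly with a low value. They report only what shows in the picture. A call takes as long as a camera call.
- cams.regions_of(label, camera): "pixels" (480x640 bool, what is visible of it) and "rect" ([left, top, right, bottom] in pixels, round what is visible of it).
- cams.spot_point(label, camera): "at" ([column, row] in pixels: a listed point, or the origin of a listed thing).
The state is a dict: "t": time; "q": joint angles; "qd": joint speeds; "tau": joint torques, N m; "tcp_pos": TCP position; "tool_rot": TCP orientation; "force": force on the tool from outside, world axes, zero at the start; "ft_torque": the same for the moment, N m; "finger_gap": opening from 0.0 (shut) to 1.0 (fully open).
Only numpy, scipy, OpenCV 4.12 (cv2) and the standard library are available. Lean on these libraries where they do the work, as an engineer would, in place of code of your own. Each camera call takes 0.05 s, during which the arm holds its last target. There are 200 camera calls.

## Working session

There is one attempt and no reset: what is moved stays moved. The work goes in short steps, Python scripts to look and compute and a tool call to move; the robot and the scene stay as the last step left them, time stands still between calls to the robot, and variables do not carry over. Pictures are saved under pics/ and viewed, about 8 in all and at most 12, crops included, and the job is handed in when it is done.

Besides the shell and the picture viewer there is one more tool, called as name(argument=value, ...) on one line, values as JSON. drive_tool: Moves the arm, as the interface text tells. Its arguments: {"type":"object","properties":{"linear":{"type":"array","items":{"type":"array","items":{"type":"number"}}},"rot":{"type":"array","items":{"type":"array","items":{"type":"number"}}},"hand":{"type":"array","items":{"type":"number"}},"force":{"type":"number"}},"required":["linear","rot","hand"]}

```bash
mkdir -p pics
cat > h.py <<'E'
import numpy as np, cv2
from station import manip, cams, order
from scipy.spatial.transform import Rotation as R
def ray(n,uv,m=None):
    m=m or cams.camera_model(n); f=240/np.tan(np.radians(m['vfov'])/2)
    d=np.array([(uv[0]-m['cx'])/f,(uv[1]-m['cy'])/f]); s=d.copy()
    for _ in range(20): s=d/(1+m['k1']*(s@s))
    r=R.from_rotvec(m['rvec']).as_matrix(); t=np.array(m['tvec'])
    v=r.T@np.array([s[0],s[1],1]); return -r.T@t, v/np.linalg.norm(v)
def onz(n,uv,z):
    o,v=ray(n,uv); return o+v*(z-o[2])/v[2]
def tri(a,b):
    A=np.zeros((3,3));B=np.zeros(3)
    for o,v in (a,b):
        P=np.eye(3)-np.outer(v,v);A+=P;B+=P@o
    x=np.linalg.solve(A,B); return x,[np.linalg.norm((np.eye(3)-np.outer(v,v))@(x-o)) for o,v in (a,b)]
def proj(n,p):
    m=cams.camera_model(n); f=240/np.tan(np.radians(m['vfov'])/2)
    c=R.from_rotvec(m['rvec']).apply(p)+m['tvec']; s=c[:2]/c[2]; s=s*(1+m['k1']*(s@s))
    return s*f+[m['cx'],m['cy']]
E
python3 - <<'E'
from h import *
s=manip.sense();print(s['t'],s['tcp_pos'],s['tool_rot'],manip.tip_reach)
ims=[]
P={}
for n in('side','top'):
    im=cams.snapshot(n);ims.append(im)
    for l in('album','spine_mid','divider_edge','glue_bottle','pot','glue_stick'):
        r=cams.spot_point(l,n)[:2]
        print(n,l,[(np.round(x['at'],1).tolist(),round(x['score'],2)) for x in r])
        if r:P[n,l]=r[0]['at']
for l in('album','spine_mid','divider_edge','glue_bottle','pot','glue_stick'):
    if ('side',l) in P and ('top',l) in P:
        print(l,tri(ray('side',P['side',l]),ray('top',P['top',l])))
for n,i in zip(('side','top'),ims): cv2.imwrite(f'pics/{n}0.png',i[:,:,::-1])
E
```

```text
0.0 [0.1402972  0.60847437 0.3029633 ] [ 1.13179761e-01  9.93573961e-01 -1.01220412e-03 -3.18172091e-04] 0.0726
side album [([320.4, 295.1], 0.72)]
side spine_mid [([322.0, 285.1], 0.83)]
side divider_edge [([287.5, 285.3], 0.74)]
side glue_bottle [([247.9, 257.7], 0.87)]
side pot [([436.9, 317.0], 0.81)]
side glue_stick [([364.9, 246.2], 0.84)]
top album [([336.3, 272.4], 0.91)]
top spine_mid [([338.8, 271.4], 0.88), ([347.1, 319.5], 0.32)]
top divider_edge [([346.3, 319.9], 0.71)]
top glue_bottle [([245.2, 282.0], 0.92)]
top pot [([424.4, 227.7], 0.76)]
top glue_stick [([315.2, 184.8], 0.64), ([344.4, 317.5], 0.3)]
album (array([ 0.56558716, -0.0333477 ,  0.00226123]), [np.float64(0.0009850792498867346), np.float64(0.0009850792498865034)])
spine_mid (array([ 0.56662274, -0.0366713 ,  0.02591614]), [np.float64(0.001630186516311791), np.float64(0.0016301865163118692)])
divider_edge (array([ 0.475891  , -0.04634075,  0.08138788]), [np.float64(0.0013788145141961322), np.float64(0.0013788145141960923)])
glue_bottle (array([0.54921284, 0.14895401, 0.00414056]), [np.float64(4.6020520114562975e-06), np.float64(4.602052011527063e-06)])
pot (array([ 0.65493004, -0.21523626,  0.0037543 ]), [np.float64(0.0010549915510716312), np.float64(0.0010549915510716828)])
glue_stick (array([0.7440522 , 0.00681241, 0.00459568]), [np.float64(0.000961089822883213), np.float64(0.0009610898228832314)])
```

View pics/side0.png

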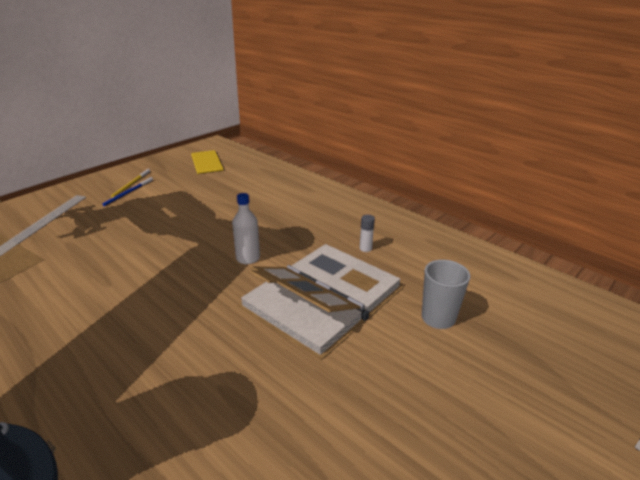

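View pics/top0.png

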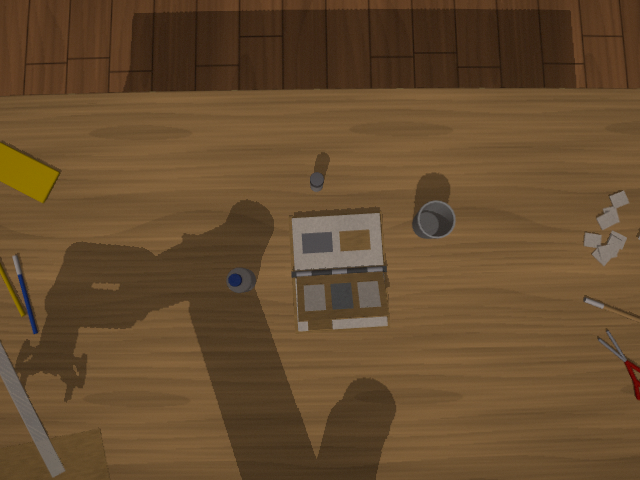

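The album is at about (320,290) in the side view. Its spine lies along row 270 in the top view with a yaw of about 3°, the leaf is ajar at about 0.55 rad, and the tab is on the left (+y). The bottle, pot and stick all stand well clear. I'll plan the approach with the fingers shut and tilted forward, to enter under the free edge.

```bash
cat >> h.py <<'E'
YAW=np.radians(3); H=np.array([.5665,-.0365,.023]); AX=np.array([np.cos(YAW),np.sin(YAW),0]); AY=np.array([-np.sin(YAW),np.cos(YAW),0])
def tool(a):  # fingers a deg below horizontal, forward along album x
    a=np.radians(a); z=np.cos(a)*AX+[0,0,-np.sin(a)]; return R.from_matrix(np.c_[np.cross(AY,z),AY,z])
def tcp(tip,a,y=0): # tip (x,z) relative to hinge, m
    return H+tip[0]*AX+y*AY+[0,0,tip[1]]-.0726*tool(a).as_matrix()[:,2]
def rows(wps,p=None,r=None):  # wps: (pos, Rot, n)
    s=manip.sense()
    if p is None: p,r=np.array(s['tcp_pos']),R.from_quat(s['tool_rot'])
    L=[];T=[]
    for q,rr,n in wps:
        w=(r.inv()*rr).as_rotvec(); p0,r0=p,r
        for i in range(n):
            pn=p0+(q-p0)*(i+1)/n; rn=r0*R.from_rotvec(w*(i+1)/n)
            L.append(np.round(r.inv().apply(pn-p)*1000,1).tolist()); T.append(np.round(np.degrees((r.inv()*rn).as_rotvec()),1).tolist()); p,r=pn,rn
    print(len(L),'linear',L,'\nrot',T); return p,r
E
python3 - <<'E'
from h import *
a=tcp((-.0775,.0177),40); print('goal',a)
p,r=rows([(np.array([.36,.33,.30]),tool(90),10),(np.array([.42,-.04,.25]),tool(90),10)])
rows([(np.array([.39,-.045,.20]),tool(40),8)],p,r)
E
```

```text
goal [ 0.4335676  -0.04346669  0.08736638]
20 linear [[-27.7, -22.2, 0.4], [-27.0, -23.0, 0.4], [-26.4, -23.8, 0.4], [-25.7, -24.5, 0.4], [-25.0, -25.2, 0.4], [-24.3, -25.9, 0.4], [-23.6, -26.5, 0.4], [-22.8, -27.2, 0.4], [-22.0, -27.8, 0.4], [-21.3, -28.4, 0.4], [-4.1, -37.3, 5.0], [-4.1, -37.3, 5.0], [-4.1, -37.3, 5.0], [-4.1, -37.3, 5.0], [-4.1, -37.3, 5.0], [-4.1, -37.3, 5.0], [-4.1, -37.3, 5.0], [-4.1, -37.3, 5.0], [-4.1, -37.3, 5.0], [-4.1, -37.3, 5.0]] 
rot [[0.0, -0.0, -1.6], [0.0, -0.0, -1.6], [0.0, -0.0, -1.6], [0.0, -0.0, -1.6], [0.0, -0.0, -1.6], [0.0, -0.0, -1.6], [0.0, -0.0, -1.6], [0.0, -0.0, -1.6], [0.0, -0.0, -1.6], [0.0, -0.0, -1.6], [0.0, 0.0, -0.0], [0.0, 0.0, -0.0], [0.0, 0.0, -0.0], [0.0, 0.0, -0.0], [0.0, 0.0, -0.0], [0.0, 0.0, -0.0], [0.0, 0.0, -0.0], [0.0, 0.0, -0.0], [0.0, 0.0, -0.0], [0.0, 0.0, -0.0]]
8 linear [[3.8, -0.4, 6.3], [4.4, -0.4, 5.8], [5.0, -0.4, 5.3], [5.6, -0.4, 4.7], [6.1, -0.4, 4.1], [6.5, -0.4, 3.4], [6.8, -0.4, 2.7], [7.1, -0.4, 1.9]] 
rot [[-0.0, -6.3, 0.0], [-0.0, -6.2, 0.0], [0.0, -6.3, -0.0], [-0.0, -6.3, 0.0], [0.0, -6.3, -0.0], [0.0, -6.2, 0.0], [0.0, -6.3, -0.0], [-0.0, -6.2, 0.0]]
```

drive_tool(linear=[[-28, -22, 0], [-27, -23, 0], [-26, -24, 0], [-26, -25, 0], [-25, -25, 0], [-24, -26, 0], [-24, -27, 0], [-23, -27, 0], [-22, -28, 0], [-21, -28, 0], [-4, -37, 5], [-4, -37, 5], [-4, -37, 5], [-4, -37, 5], [-4, -37, 5], [-4, -37, 5], [-4, -37, 5], [-4, -37, 5], [-4, -37, 5], [-4, -37, 5]], rot=[[0, 0, -1.6], [0, 0, -1.6], [0, 0, -1.6], [0, 0, -1.6], [0, 0, -1.6], [0, 0, -1.6], [0, 0, -1.6], [0, 0, -1.6], [0, 0, -1.6], [0, 0, -1.6], [0, 0, 0], [0, 0, 0], [0, 0, 0], [0, 0, 0], [0, 0, 0], [0, 0, 0], [0, 0, 0], [0, 0, 0], [0, 0, 0], [0, 0, 0]], hand=[0, 0, 0, 0, 0, 0, 0, 0, 0, 0, 0, 0, 0, 0, 0, 0, 0, 0, 0, 0])

```text
t: 2.37
tcp_pos: [0.4471, -0.0536, 0.2533]
tool_rot: [-0.041, 0.999, 0.006, 0.013]
force: [1.4, -0.1, 0.7]
finger_gap: -0.005
```

Run:
```python
from h import *
s=manip.sense();print(s['t'],s['tcp_pos'],s['tool_rot'],s['q'],s['finger_gap'])
rows([(np.array([.40,-.045,.21]),tool(40),10)])
```

```text
2.3667 [ 0.44705072 -0.05358054  0.2533404 ] [-0.04136439  0.99904338  0.00621506  0.01275499] [-0.37957725  0.37078999  1.92379486  0.02952816  0.82901798 -2.05288851] -0.004940244749251569
10 linear [[4.7, 1.2, 4.2], [5.1, 1.2, 3.8], [5.4, 1.2, 3.4], [5.6, 1.2, 2.9], [5.9, 1.2, 2.4], [6.1, 1.2, 1.9], [6.2, 1.2, 1.4], [6.3, 1.1, 0.8], [6.3, 1.1, 0.3], [6.4, 1.1, -0.2]] 
rot [[0.1, -4.9, 0.1], [0.1, -4.9, 0.1], [0.1, -4.9, 0.1], [0.1, -4.9, 0.1], [0.1, -4.9, 0.1], [0.1, -4.9, 0.1], [0.1, -4.9, 0.1], [0.1, -4.9, 0.1], [0.1, -4.9, 0.1], [0.1, -4.9, 0.1]]
```

drive_tool(linear=[[5, 1, 4], [5, 1, 4], [5, 1, 3], [6, 1, 3], [6, 1, 2], [6, 1, 2], [6, 1, 1], [6, 1, 1], [6, 1, 0], [6, 1, 0], [0, 0, 0]], rot=[[0, -5, 0], [0, -5, 0], [0, -5, 0], [0, -5, 0], [0, -5, 0], [0, -5, 0], [0, -5, 0], [0, -5, 0], [0, -5, 0], [0, -5, 0], [0, 0, 0]], hand=[0, 0, 0, 0, 0, 0, 0, 0, 0, 0, 0])

```text
t: 3.28
tcp_pos: [0.4667, -0.0123, 0.3352]
tool_rot: [-0.001, 0.938, -0.007, 0.346]
force: [-0.4, 0.6, 0.5]
finger_gap: -0.002
```

Run:
```python
from h import *
s=manip.sense();print(s['t'],s['tcp_pos'],s['q'],s['force'])
print(R.from_quat(s['tool_rot']).as_matrix().round(3))
p,r=rows([(tcp((-.135,.066),40),tool(40),9)])
rows([(tcp((-.0775,.0177),40),tool(40),5)],p,r)
```

```text
3.2833 [ 0.46666602 -0.01230287  0.33524306] [-0.38191638  0.15530254  2.16017989  0.99812502  0.27701329 -2.8540262 ] [-0.35797747  0.60478573  0.46743735]
[[-0.761  0.003  0.649]
 [-0.007  1.    -0.013]
 [-0.649 -0.015 -0.761]]
9 linear [[22.1, -3.5, 10.4], [22.3, -3.5, 10.0], [22.5, -3.5, 9.5], [22.6, -3.5, 9.1], [22.8, -3.4, 8.7], [23.0, -3.4, 8.2], [23.1, -3.4, 7.8], [23.3, -3.3, 7.3], [23.4, -3.3, 6.9]] 
rot [[-0.3, -1.1, -0.2], [-0.3, -1.1, -0.2], [-0.3, -1.1, -0.2], [-0.3, -1.1, -0.2], [-0.3, -1.1, -0.2], [-0.3, -1.1, -0.2], [-0.3, -1.1, -0.2], [-0.3, -1.1, -0.2], [-0.3, -1.1, -0.2]]
5 linear [[0.0, 0.0, 15.0], [0.0, -0.0, 15.0], [0.0, 0.0, 15.0], [0.0, -0.0, 15.0], [0.0, 0.0, 15.0]] 
rot [[0.0, 0.0, 0.0], [0.0, 0.0, 0.0], [-0.0, 0.0, -0.0], [0.0, 0.0, 0.0], [0.0, 0.0, 0.0]]
```

The wrist nears a singularity and the last joint reaches its limit when the tool tilts forward. I'll turn the tool back upright, roll it 90°, and slip in under the −y end of the leaf from the side instead.

```bash
cat >> h.py <<'E'
def stool(b): # fingers b deg below horizontal, pointing album +y; tool y = album +x
    b=np.radians(b); z=np.cos(b)*AY+[0,0,-np.sin(b)]; return R.from_matrix(np.c_[np.cross(AX,z),AX,z])
def stcp(tip,b,y): return H+tip[0]*AX+y*AY+[0,0,tip[1]]-.0726*stool(b).as_matrix()[:,2]
E
python3 - <<'E'
from h import *
p,r=rows([(np.array([.46,-.10,.30]),tool(90),8)])
rows([(np.array([.48,-.28,.25]),stool(90),13)],p,r)
E
```

```text
8 linear [[3.6, -10.9, 3.0], [3.4, -10.9, 3.2], [3.1, -10.9, 3.5], [2.9, -10.9, 3.7], [2.6, -10.9, 3.9], [2.3, -10.9, 4.0], [2.0, -10.9, 4.2], [1.7, -10.9, 4.3]] 
rot [[-0.2, 5.1, -0.3], [-0.2, 5.1, -0.3], [-0.2, 5.1, -0.3], [-0.2, 5.1, -0.3], [-0.2, 5.1, -0.3], [-0.2, 5.1, -0.3], [-0.2, 5.1, -0.3], [-0.2, 5.1, -0.3]]
13 linear [[-0.8, -13.9, 3.8], [-2.5, -13.7, 3.8], [-4.1, -13.3, 3.8], [-5.7, -12.7, 3.8], [-7.2, -11.9, 3.8], [-8.6, -11.0, 3.8], [-9.8, -9.9, 3.8], [-10.9, -8.6, 3.8], [-11.9, -7.2, 3.8], [-12.7, -5.7, 3.8], [-13.3, -4.2, 3.8], [-13.7, -2.5, 3.8], [-13.9, -0.9, 3.8]] 
rot [[0.0, 0.0, 6.9], [0.0, 0.0, 6.9], [0.0, 0.0, 6.9], [0.0, 0.0, 6.9], [0.0, 0.0, 6.9], [0.0, 0.0, 6.9], [0.0, 0.0, 6.9], [0.0, 0.0, 6.9], [0.0, 0.0, 6.9], [0.0, 0.0, 6.9], [0.0, 0.0, 6.9], [0.0, 0.0, 6.9], [0.0, 0.0, 6.9]]
```

drive_tool(linear=[[3, -10, 3], [3, -10, 3], [3, -10, 3], [3, -10, 4], [3, -10, 4], [2, -10, 4], [2, -10, 4], [2, -10, 4], [-2, -14, 4], [-4, -13, 4], [-6, -12, 4], [-8, -11, 4], [-9, -10, 4], [-10, -9, 4], [-11, -8, 4], [-12, -6, 4], [-13, -4, 4], [-13, -2, 4], [-13, -1, 4]], rot=[[0, 5, 1], [0, 5, 1], [0, 5, 1], [0, 5, 1], [0, 5, 1], [0, 5, 1], [0, 5, 1], [0, 5, 1], [0, 0, 7], [0, 0, 7], [0, 0, 7], [0, 0, 7], [0, 0, 7], [0, 0, 7], [0, 0, 7], [0, 0, 7], [0, 0, 7], [0, 0, 7], [0, 0, 7]], hand=[0, 0, 0, 0, 0, 0, 0, 0, 0, 0, 0, 0, 0, 0, 0, 0, 0, 0, 0])

```text
t: 4.87
tcp_pos: [0.4698, -0.245, 0.2422]
tool_rot: [0.679, 0.734, 0.019, -0.002]
force: [0.4, -0.3, 0.5]
finger_gap: 0.0
```

Run:
```python
from h import *
s=manip.sense();print(s['t'],s['tcp_pos'],s['q'],s['force'])
g=stcp((-.085,.012),35,-.05);print('goal',g)
rows([(stcp((-.085,.06),35,-.13),stool(35),10)])
```

```text
4.8667 [ 0.46984514 -0.24496261  0.24215176] [-0.70800491  0.48529044  1.73687836  0.04741297  0.92165647 -0.81325173] [ 0.41602295 -0.34622506  0.53570217]
goal [ 0.48734573 -0.15026897  0.07664165]
10 linear [[1.0, 2.0, 11.8], [-0.1, 2.0, 11.9], [-1.2, 2.0, 11.8], [-2.3, 2.0, 11.6], [-3.4, 2.0, 11.4], [-4.4, 2.1, 11.0], [-5.4, 2.1, 10.6], [-6.4, 2.1, 10.0], [-7.2, 2.2, 9.4], [-8.1, 2.2, 8.6]] 
rot [[0.1, 5.3, 0.2], [0.1, 5.3, 0.2], [0.1, 5.3, 0.2], [0.1, 5.3, 0.2], [0.1, 5.3, 0.2], [0.1, 5.3, 0.2], [0.1, 5.3, 0.2], [0.1, 5.3, 0.2], [0.1, 5.3, 0.2], [0.1, 5.3, 0.2]]
```

drive_tool(linear=[[1, 2, 6], [0, 2, 6], [-1, 2, 6], [-2, 2, 6], [-3, 2, 6], [-4, 2, 6], [-5, 2, 6], [-6, 2, 6], [-7, 2, 6], [-8, 2, 6], [0, 0, 0]], rot=[[0, 5.3, 0], [0, 5.3, 0], [0, 5.3, 0], [0, 5.3, 0], [0, 5.3, 0], [0, 5.3, 0], [0, 5.3, 0], [0, 5.3, 0], [0, 5.3, 0], [0, 5.3, 0], [0, 0, 0]], hand=[0, 0, 0, 0, 0, 0, 0, 0, 0, 0, 0])

```text
t: 5.78
tcp_pos: [0.4894, -0.2546, 0.158]
tool_rot: [0.597, 0.644, 0.332, -0.343]
force: [0.3, -0.4, -1.5]
finger_gap: 0.0
```

Run:
```python
from h import *
s=manip.sense();print(s['t'],s['tcp_pos'],s['q'],s['force'])
print(R.from_quat(s['tool_rot']).as_matrix().round(3)); print(stool(35).as_matrix().round(3))
p,r=rows([(stcp((-.085,.02),35,-.125),stool(35),8)])
rows([(stcp((-.085,.012),35,-.055),stool(35),5)],p,r)
```

```text
5.7833 [ 0.48943234 -0.25460283  0.15802051] [-0.89175208  0.9042599   1.45293892  0.51547775  1.66694458 -1.16445076] [ 0.28954623 -0.3867336  -1.4963272 ]
[[-0.051  0.998 -0.046]
 [ 0.542  0.066  0.838]
 [ 0.839  0.018 -0.544]]
[[-0.03   0.999 -0.043]
 [ 0.573  0.052  0.818]
 [ 0.819  0.    -0.574]]
8 linear [[-5.7, 0.3, 8.1], [-5.7, 0.3, 8.1], [-5.6, 0.3, 8.1], [-5.6, 0.4, 8.1], [-5.6, 0.4, 8.2], [-5.5, 0.4, 8.2], [-5.5, 0.4, 8.2], [-5.5, 0.4, 8.2]] 
rot [[-0.0, -0.3, 0.2], [-0.0, -0.3, 0.2], [-0.0, -0.3, 0.2], [-0.0, -0.3, 0.2], [-0.0, -0.3, 0.2], [-0.0, -0.3, 0.2], [-0.0, -0.3, 0.2], [-0.0, -0.3, 0.2]]
5 linear [[6.7, -0.0, 12.4], [6.7, -0.0, 12.4], [6.7, 0.0, 12.4], [6.7, -0.0, 12.4], [6.7, -0.0, 12.4]] 
rot [[0.0, 0.0, 0.0], [0.0, 0.0, 0.0], [0.0, 0.0, 0.0], [-0.0, 0.0, -0.0], [-0.0, -0.0, -0.0]]
```

drive_tool(linear=[[-6, 0, 8], [-6, 0, 8], [-6, 0, 8], [-6, 0, 8], [-6, 0, 8], [-5, 0, 8], [-5, 0, 8], [-5, 0, 8], [0, 0, 0]], rot=[[0, -0.3, 0.2], [0, -0.3, 0.2], [0, -0.3, 0.2], [0, -0.3, 0.2], [0, -0.3, 0.2], [0, -0.3, 0.2], [0, -0.3, 0.2], [0, -0.3, 0.2], [0, 0, 0]], hand=[0, 0, 0, 0, 0, 0, 0, 0, 0])

```text
t: 6.53
tcp_pos: [0.4869, -0.2232, 0.0811]
tool_rot: [0.616, 0.647, 0.307, -0.329]
force: [-0.1, 0.4, 0.2]
finger_gap: 0.002
```

Run:
```python
from h import *
s=manip.sense();print(s['t'],s['tcp_pos'],s['q'],s['force'])
z=R.from_quat(s['tool_rot']).as_matrix()[:,2];tip=s['tcp_pos']+.0726*z; print(tip,'alb',(tip-H)@AX,(tip-H)@AY,z.round(3))
rows([(stcp((-.09,.012),35,-.063),stool(35),5)])
im=np.hstack([cams.snapshot('side')[200:400,180:480],cams.snapshot('top')[180:380,250:550]])
cv2.imwrite('pics/c1.png',cv2.resize(im[:,:,::-1],None,fx=1.33,fy=1.33,interpolation=2))
```

```text
6.5333 [ 0.48691566 -0.22323043  0.08109704] [-0.85516317  0.98824612  1.52061692  0.51609925  1.46769138 -1.189594  ] [-0.08324966  0.37701666  0.23971874]
[ 0.48347818 -0.16495935  0.03792963] alb -0.08963108326336047 -0.1239382755139476 [-0.047  0.803 -0.595]
5 linear [[6.4, -0.1, 10.2], [6.3, -0.1, 10.2], [6.3, -0.1, 10.2], [6.2, -0.1, 10.3], [6.2, -0.1, 10.3]] 
rot [[-0.1, 0.3, -0.1], [-0.1, 0.3, -0.1], [-0.1, 0.3, -0.1], [-0.1, 0.3, -0.1], [-0.1, 0.3, -0.1]]
```

View pics/c1.png

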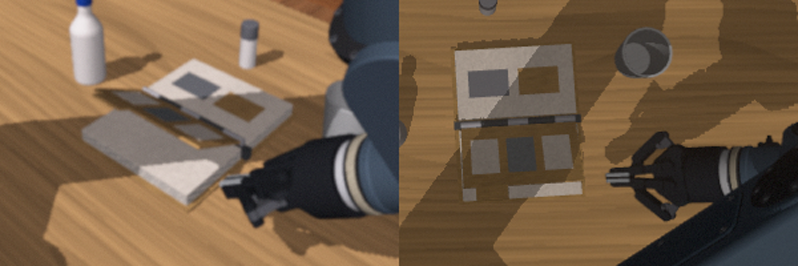

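The crop shows the fingertips at about (608,178) in the top half, just outside the −y end of the leaf and below its free edge. Now I insert and lift.

drive_tool(linear=[[6, 0, 10], [6, 0, 10], [6, 0, 10], [6, 0, 10], [6, 0, 11], [0, 0, 0]], rot=[[0, 0, 0], [0, 0, 0], [0, 0, 0], [0, 0, 0], [0, 0, 0], [0, 0, 0]], hand=[0, 0, 0, 0, 0, 0])

```text
t: 7.13
tcp_pos: [0.4843, -0.1603, 0.0767]
tool_rot: [0.616, 0.647, 0.308, -0.327]
force: [-0.1, -0.8, 1.3]
finger_gap: -0.0
```

```bash
cat >> h.py <<'E'
def st():
    s=manip.sense(); z=R.from_quat(s['tool_rot']).as_matrix()[:,2];tip=s['tcp_pos']+.0726*z
    print(round(s['t'],2),'tip alb mm',np.round([1e3*(tip-H)@AX,1e3*(tip-H)@AY,1e3*tip[2]],1),'z',z.round(2),'q',np.round(s['q'],2),'F',np.round(s['force'],1))
E
python3 - <<'E'
from h import *
st()
# follow arc: offset of tip from initial, rotating about hinge from th0
w=[]
for th in (.75,.95,1.15,1.35):
    r=.092; w.append((stcp((-r*np.cos(th)-.016*np.sin(th),r*np.sin(th)-.016*np.cos(th)-.016),35,-.063),stool(35),4))
rows(w)
E
```

```text
7.13 tip alb mm [-88.7 -61.1  33.4] z [-0.04  0.8  -0.6 ] q [-0.79  0.97  1.63  0.58  1.37 -1.21] F [-0.1 -0.8  1.3]
16 linear [[4.1, 2.6, -4.1], [4.2, 2.6, -4.0], [4.2, 2.6, -4.0], [4.2, 2.6, -4.0], [3.0, 2.9, -2.1], [3.0, 2.9, -2.1], [3.0, 2.9, -2.1], [3.0, 2.9, -2.1], [2.4, 3.6, -1.7], [2.4, 3.6, -1.7], [2.4, 3.6, -1.7], [2.4, 3.6, -1.7], [1.8, 4.1, -1.3], [1.8, 4.1, -1.3], [1.8, 4.1, -1.3], [1.8, 4.1, -1.3]] 
rot [[-0.0, 0.4, -0.1], [-0.0, 0.4, -0.1], [-0.0, 0.4, -0.1], [-0.0, 0.4, -0.1], [0.0, 0.0, 0.0], [0.0, 0.0, 0.0], [0.0, 0.0, 0.0], [0.0, 0.0, 0.0], [0.0, 0.0, 0.0], [0.0, 0.0, 0.0], [0.0, 0.0, 0.0], [0.0, 0.0, 0.0], [0.0, 0.0, 0.0], [0.0, 0.0, 0.0], [0.0, 0.0, 0.0], [0.0, 0.0, 0.0]]
```

drive_tool(linear=[[4, 2.6, -4], [4, 2.6, -4], [4, 2.6, -4], [4, 2.6, -4], [3, 3, -2], [3, 3, -2], [3, 3, -2], [3, 3, -2], [2.4, 3.6, -1.7], [2.4, 3.6, -1.7], [2.4, 3.6, -1.7], [2.4, 3.6, -1.7], [0, 0, 0]], rot=[[0, 0, 0], [0, 0, 0], [0, 0, 0], [0, 0, 0], [0, 0, 0], [0, 0, 0], [0, 0, 0], [0, 0, 0], [0, 0, 0], [0, 0, 0], [0, 0, 0], [0, 0, 0], [0, 0, 0]], hand=[0, 0, 0, 0, 0, 0, 0, 0, 0, 0, 0, 0, 0])

```text
t: 8.22
tcp_pos: [0.5258, -0.1621, 0.13]
tool_rot: [0.616, 0.649, 0.306, -0.325]
force: [-0.3, -0.8, 0.6]
finger_gap: 0.0
```

Run:
```python
from h import *
st()
im=np.hstack([cams.snapshot('side')[200:400,180:480],cams.snapshot('top')[180:380,250:550]])
P={}
for n in('side','top'):
    for l in('album','divider_edge','spine_mid'):
        r=cams.spot_point(l,n)
        if r:P[n,l]=r[0]['at'];print(n,l,np.round(r[0]['at']),round(r[0]['score'],2))
for l in('album','divider_edge','spine_mid'):
    if ('side',l) in P and ('top',l) in P:
        x=tri(ray('side',P['side',l]),ray('top',P['top',l]));print(l,x, (x[0]-H)@AX, x[0][2]-.023)
cv2.imwrite('pics/c2.png',cv2.resize(im[:,:,::-1],None,fx=1.33,fy=1.33,interpolation=2))
```

```text
8.22 tip alb mm [-47.3 -65.3  86.4] z [-0.04  0.8  -0.6 ] q [-0.74  0.9   1.54  0.6   1.48 -1.1 ] F [-0.3 -0.8  0.6]
side album [322. 295.] 0.63
side divider_edge [308. 248.] 0.79
side spine_mid [324. 286.] 0.77
top album [334. 272.] 0.73
top divider_edge [345. 290.] 0.69
top spine_mid [338. 271.] 0.57
album (array([ 0.56817902, -0.03079397, -0.00080209]), [np.float64(0.0011294635781196206), np.float64(0.001129463578119589)]) 0.001975346137946037 -0.023802085926282884
divider_edge (array([ 0.53041215, -0.0405473 ,  0.12299824]), [np.float64(0.003923478835697731), np.float64(0.00392347883569772)]) -0.0362502156191548 0.09999823777694863
spine_mid (array([ 0.56823662, -0.03699578,  0.02398317]), [np.float64(4.357658675373181e-05), np.float64(4.357658675378215e-05)]) 0.0017082971463615504 0.0009831702629971087
```

View pics/c2.png

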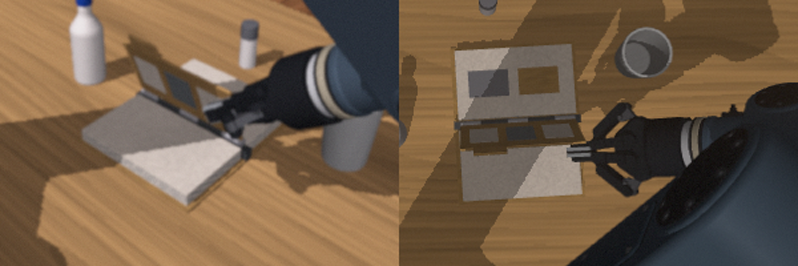

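The leaf now stands at about 1.2 rad, the album is unmoved, and the fingers are on the robot side of the leaf. I'll withdraw, bring the tool upright, and push from the robot side.

Run:
```python
from h import *
p,r=rows([(stcp((-.08,.075),37,-.09),stool(37),3),(stcp((-.085,.10),90,-.03),stool(90),11),(stcp((-.072,.077),90,-.02),stool(90),2)])
```

```text
16 linear [[-1.7, -10.6, -9.0], [-1.7, -10.6, -9.0], [-1.7, -10.6, -9.0], [10.4, -0.5, 5.6], [10.8, -0.5, 4.7], [11.2, -0.5, 3.8], [11.4, -0.5, 2.9], [11.6, -0.5, 1.9], [11.8, -0.5, 0.9], [11.8, -0.5, -0.1], [11.7, -0.5, -1.1], [11.6, -0.5, -2.1], [11.4, -0.5, -3.0], [11.1, -0.5, -4.0], [5.0, 6.5, 11.5], [5.0, 6.5, 11.5]] 
rot [[-0.1, -0.0, -0.1], [-0.1, -0.0, -0.1], [-0.1, -0.0, -0.1], [0.0, -4.8, 0.0], [0.0, -4.8, -0.0], [-0.0, -4.8, -0.0], [0.0, -4.8, -0.0], [0.0, -4.8, 0.0], [0.0, -4.8, -0.0], [-0.0, -4.8, 0.0], [-0.0, -4.8, 0.0], [0.0, -4.8, 0.0], [-0.0, -4.8, -0.0], [-0.0, -4.8, 0.0], [0.0, 0.0, 0.0], [0.0, 0.0, 0.0]]
```

drive_tool(linear=[[-2, -11, -9], [-2, -11, -9], [-2, -11, -9], [10, 0, 5], [11, 0, 4], [11, 0, 3], [11, 0, 3], [12, 0, 2], [12, 0, 1], [12, 0, 0], [12, 0, -1], [12, 0, -2], [11, 0, -3], [11, 0, -4], [0, 0, 0]], rot=[[0, 0, 0], [0, 0, 0], [0, 0, 0], [0, -4.8, 0], [0, -4.8, 0], [0, -4.8, 0], [0, -4.8, 0], [0, -4.8, 0], [0, -4.8, 0], [0, -4.8, 0], [0, -4.8, 0], [0, -4.8, 0], [0, -4.8, 0], [0, -4.8, 0], [0, 0, 0]], hand=[0, 0, 0, 0, 0, 0, 0, 0, 0, 0, 0, 0, 0, 0, 0])

```text
t: 9.87
tcp_pos: [0.4726, -0.0881, 0.2014]
tool_rot: [0.696, 0.717, -0.016, 0.014]
force: [-0.3, 0.4, 0.3]
finger_gap: 0.001
```

Run:
```python
from h import *
st()
# push fwd: leaf angle th, contact with front face 14.5+2 ahead; tip at x then down onto far block
w=[((-.072,.077),2)]+[((-.055,.077),2),((.02,.077),9),((.045,.070),4)]
p,r=rows([(stcp(t,90,-.02),stool(90),n) for t,n in w])
```

```text
9.87 tip alb mm [-96.8 -49.7 128.9] z [-0.   -0.04 -1.  ] q [-0.4   0.5   1.89 -0.06  0.74 -0.38] F [-0.3  0.4  0.3]
17 linear [[14.2, 12.0, 13.8], [13.8, 12.1, 14.1], [0.0, 8.5, 0.0], [0.0, 8.5, 0.0], [-0.0, 8.3, -0.0], [0.0, 8.3, 0.0], [-0.0, 8.3, -0.0], [0.0, 8.3, 0.0], [0.0, 8.3, 0.0], [0.0, 8.3, 0.0], [-0.0, 8.3, -0.0], [0.0, 8.3, 0.0], [-0.0, 8.3, -0.0], [0.0, 6.2, 1.8], [0.0, 6.3, 1.8], [0.0, 6.2, 1.8], [0.0, 6.2, 1.8]] 
rot [[-0.1, 1.2, -0.6], [-0.1, 1.2, -0.6], [0.0, 0.0, 0.0], [0.0, 0.0, 0.0], [0.0, 0.0, 0.0], [0.0, 0.0, 0.0], [0.0, 0.0, 0.0], [-0.0, 0.0, -0.0], [0.0, 0.0, 0.0], [0.0, 0.0, 0.0], [0.0, 0.0, 0.0], [0.0, 0.0, 0.0], [0.0, 0.0, 0.0], [0.0, 0.0, 0.0], [0.0, 0.0, 0.0], [0.0, 0.0, 0.0], [0.0, 0.0, 0.0]]
```

drive_tool(linear=[[14, 8, 13], [14, 8, 14], [0, 8, 0], [0, 8, 0], [0, 8, 0], [0, 8, 0], [0, 8, 0], [0, 8, 0], [0, 8, 0], [0, 8, 0], [0, 8, 0], [0, 8, 0], [0, 8, 0], [0, 8, 0], [0, 6, 2], [0, 6, 2], [0, 6, 2], [0, 6, 2], [0, 0, 0]], rot=[[0, 1, 0], [0, 1, 0], [0, 0, 0], [0, 0, 0], [0, 0, 0], [0, 0, 0], [0, 0, 0], [0, 0, 0], [0, 0, 0], [0, 0, 0], [0, 0, 0], [0, 0, 0], [0, 0, 0], [0, 0, 0], [0, 0, 0], [0, 0, 0], [0, 0, 0], [0, 0, 0], [0, 0, 0]], hand=[0, 0, 0, 0, 0, 0, 0, 0, 0, 0, 0, 0, 0, 0, 0, 0, 0, 0, 0])

```text
t: 11.45
tcp_pos: [0.6178, -0.0655, 0.1665]
tool_rot: [0.698, 0.716, -0.005, -0.0]
force: [0.5, 0.3, 0.2]
finger_gap: -0.001
```

Run:
```python
from h import *
st()
im=np.hstack([cams.snapshot('side')[200:400,180:480],cams.snapshot('top')[180:380,250:550]])
cv2.imwrite('pics/c3.png',cv2.resize(im[:,:,::-1],None,fx=1.33,fy=1.33,interpolation=2))
p,r=rows([(stcp((.065,.055),90,-.02),stool(90),4),(stcp((.08,.025),90,-.02),stool(90),4),(stcp((.083,.001),90,-.02),stool(90),4)])
```

```text
11.45 tip alb mm [ 49.2 -32.   93.9] z [-0.01 -0.01 -1.  ] q [-0.28  0.7   1.55 -0.01  0.9  -0.3 ] F [0.5 0.3 0.2]
12 linear [[3.0, 4.0, 4.0], [3.0, 4.0, 4.0], [2.9, 4.0, 4.0], [2.9, 4.0, 4.0], [-0.0, 3.7, 7.5], [-0.0, 3.7, 7.5], [-0.0, 3.7, 7.5], [-0.0, 3.7, 7.5], [-0.0, 0.8, 6.0], [0.0, 0.7, 6.0], [0.0, 0.8, 6.0], [-0.0, 0.8, 6.0]] 
rot [[-0.1, 0.1, -0.4], [-0.1, 0.1, -0.4], [-0.1, 0.1, -0.4], [-0.1, 0.1, -0.4], [0.0, -0.0, 0.0], [0.0, -0.0, 0.0], [0.0, -0.0, 0.0], [0.0, -0.0, 0.0], [0.0, 0.0, 0.0], [0.0, 0.0, 0.0], [0.0, 0.0, 0.0], [0.0, 0.0, 0.0]]
```

View pics/c3.png

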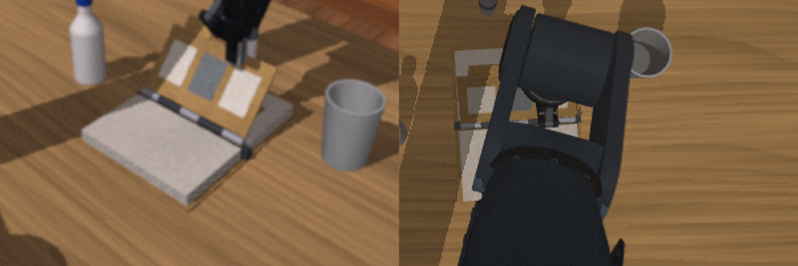

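The leaf leans away from the robot at about 2.2 rad, with the fingertips on its robot-side face and everything else in place. Now I press it down.

drive_tool(linear=[[2, 5, 4], [2, 5, 5], [2, 5, 5], [2, 5, 5], [0, 4, 8], [0, 4, 8], [0, 4, 8], [0, 3, 8], [0, 1, 6], [0, 1, 6], [0, 0, 5], [0, 0, 3]], rot=[[0, 0, 0], [0, 0, 0], [0, 0, 0], [0, 0, 0], [0, 0, 0], [0, 0, 0], [0, 0, 0], [0, 0, 0], [0, 0, 0], [0, 0, 0], [0, 0, 0], [0, 0, 0]], hand=[0, 0, 0, 0, 0, 0, 0, 0, 0, 0, 0, 0])

```text
t: 12.55
tcp_pos: [0.6571, -0.056, 0.0974]
tool_rot: [0.698, 0.716, -0.005, -0.001]
force: [-6.2, 1.2, 17.7]
finger_gap: -0.0
```

Run:
```python
from h import *
st()
```

```text
12.55 tip alb mm [ 88.8 -24.6  24.8] z [-0.01 -0.01 -1.  ] q [-0.25  0.84  1.47 -0.01  0.85 -0.27] F [-6.2  1.2 17.7]
```

drive_tool(linear=[[0, 0, 1], [0, 0, 1], [0, 0, 1], [0, 0, 1], [0, 0, -3], [0, 0, -10], [0, 0, -25], [0, 0, -35], [0, -15, -35], [0, -30, -35], [0, -30, -20], [0, -30, 0], [0, -30, 0], [0, -30, 0], [0, 0, 0]], rot=[[0, 0, 0], [0, 0, 0], [0, 0, 0], [0, 0, 0], [0, 0, 0], [0, 0, 0], [0, 0, 0], [0, 0, 0], [0, 0, 0], [0, 0, 0], [0, 0, 0], [0, 0, 0], [0, 0, 0], [0, 0, 0], [0, 0, 0]], hand=[0, 0, 0, 0, 0, 0, 0, 0, 0, 0, 0, 0, 0, 0, 0])

```text
t: 13.8
tcp_pos: [0.4911, -0.0593, 0.2626]
tool_rot: [0.698, 0.716, -0.005, 0.0]
force: [-0.8, -0.1, -1.2]
finger_gap: -0.003
```

Run:
```python
from h import *
st()
im=np.hstack([cams.snapshot('side')[200:400,180:480],cams.snapshot('top')[180:380,250:550]])
P={}
for l in('album','divider_edge','spine_mid','pot','glue_stick','glue_bottle'):
    for n in('side','top'):
        r=cams.spot_point(l,n)
        if r:P[n,l]=r[0]['at']
    if ('side',l) in P and ('top',l) in P:
        x=tri(ray('side',P['side',l]),ray('top',P['top',l]));print(l,x[0].round(4))
    else: print(l,P.get(('side',l)),P.get(('top',l)))
cv2.imwrite('pics/c4.png',cv2.resize(im[:,:,::-1],None,fx=1.33,fy=1.33,interpolation=2))
```

```text
13.8 tip alb mm [-77.  -19.4 190. ] z [-0.01 -0.01 -1.  ] q [-0.34  0.42  1.8  -0.01  0.93 -0.36] F [-0.8 -0.1 -1.2]
album [ 0.5657 -0.0373  0.0027]
divider_edge [ 0.6687 -0.0343  0.0227]
spine_mid [ 0.5706 -0.0335  0.0162]
pot [ 6.607e-01 -2.117e-01  2.000e-04]
glue_stick [ 0.7442  0.007  -0.0029]
glue_bottle [ 0.551   0.1545 -0.0025]
```

View pics/c4.png

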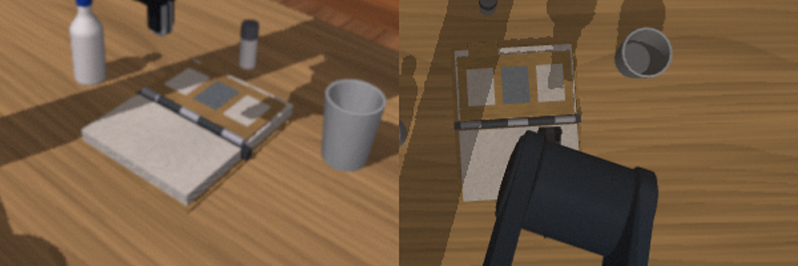

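The leaf lies flat on the far block, with its edge at z ≈ 23 mm. The album and bystanders are within measuring error of where they were, and the gripper is well clear above. I'm handing in.

```bash
python3 -c "
from h import *
print(order.sign_off())"
```

```text
the job is handed in; nothing more can be done
None
```

The divider now lies flat on the far page block, and the job was handed in at about 14–15 s of the 38 s allowed; sign-off reports no verdict.

**What I did:** My first approach, tilting the tool forward under the free edge, ran into a wrist singularity. The last joint read −2.854 rad, against its range of ±2.85. I backed off before touching anything; whether that small overshoot counts as passing a joint range is not known.

I then worked with shut fingertips:
- **Lift:** from under the leaf's −y end, I raised it to about 1.2 rad.
- **Push over:** with the tool upright on the robot side, I pushed it past upright to about 2.2 rad.
- **Press down:** I pressed it flat and held it briefly. The wrist force read about 18 N, with the fingertips 25 mm above the table, which is the leaf's flat height.

**Last checks:**

| Item | Result |
|---|---|
| Divider free edge | about 23 mm above the table and 102 mm beyond the spine, so it lies flat |
| Album | within about 5 mm of its start |
| Pot, bottle, glue stick | within about 8 mm by camera, which I put down to measuring error; all look upright and unmoved in the pictures |
| Gripper | fingertips about 19 cm above the table, touching nothing |

The network's last `spine_mid` height (16 mm) disagreed with the true 23 mm; the arm partly hid the album in the top view by then.

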